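# Lock the die cap on the clay extruder

## Task

Get the clay extruder ready: set the hollow-coil die (the small disc with the tall centre peg) flat in the extruder's mouth, peg up, and let go of it. Then fit the ring cap over it with its two pins in the two open slots of the barrel, push it down against the spring and turn it clockwise (seen from above) as far as it goes, about a quarter turn. The cap springs back if let go, so finish with the cap still gripped and held turned fully home, and leave the other loose things where they stand.

Things in the scene. Friction and masses are not known exactly. Their poses are not given: they have to be found in the camera images.
- extruder: Upright clay extruder barrel fixed on the table by a square bolted base, 120 x 120 x 10 mm. Origin: centre of the base's underside, z up. Barrel: outside diameter 64, bore 52, mouth 80 above the origin. Around it, 27 to 49 mm up, the return sleeve (diameter 76) with two lugs that rise to 67 mm outside the slots. Two L-shaped bayonet slots go through the 6 mm wall, half a turn apart.
- mouth (a point): Centre of the extruder's open mouth at rim height, 80 mm above the table.
- notch (a point): Rim end of one of the two slots: middle of its 14 mm wide open notch, on the extruder's +x axis, 29 mm from the barrel's axis, at rim height; the other notch is on -x. From the rim the notch goes straight down 26 mm; at its foot the slot runs level, clockwise seen from above.
- slot_end (a point): Where a cap pin's middle stands when fully home in the slot that starts at the notch: 29 mm from the barrel's axis, 79 degrees (1.38 rad) clockwise from the notch, where the slot ends. The level part is open from 54 to 68 mm above the table; this point is 61 mm up.
- seat_rest (a point): Centre of the top of the sprung flat round seat (diameter 49) in the bore when nothing presses on it: 60 mm above the extruder's origin, 20 mm below the mouth. The die lies here. It yields downwards up to 16 mm, with 2 N at first and about 4.5 N at 12 mm. Fixed point; does not follow the seat.
- sleeve (a joint): Turn (rad) of the sprung return sleeve, clockwise from above: 0 at rest; the cap's pins push its lugs round, from 0.2 rad of cap turn on; about 1.17 when the pins are fully home. Its spring turns it and the cap back: 0.06 N m at rest, 0.15 at the end. With friction, turning the cap takes 0.15 to 0.3 N m, so grip firmly (25 N or more).
- ring_cap: Loose steel ring cap, 0.15 kg, 70 high, stands on its skirt. Origin: centre of underside, z up. Hollow round skirt 0 to 31 mm, outside diameter 46, inside 36; flange diameter 72, 31 to 36 mm; hollow rectangular collar 36 to 70 mm. It turns under the slots' roof when its underside is 52 to 60 mm above the table (aim for 56). Its x axis must lie along the extruder's x, either way, within 8 degrees.
- cap_grip (a point): Middle of the cap's rectangular grip collar, 53 mm above its underside. The collar is 52 mm along the cap's x and 40 mm along its y: grip from above across the two flat faces 40 mm apart (fingers close along the cap's y).
- cap_pin (a point): One of the cap's two round pins (6 mm thick, 5 mm above the underside), 34 mm from the axis on the cap's +x; its tip is 37 mm from the axis. The other pin is opposite, on -x.
- core_die: Loose aluminium hollow-coil die, 0.08 kg: disc diameter 44, 8 thick, with a round core peg of diameter 12 rising from its middle to 52 mm above the underside. Origin: centre of the underside, z up; stands peg up. Grip it by the top 20 mm of the peg so the fingers stay above the extruder's mouth. With the cap on, the skirt pushes it down 8 to 16 mm, its peg inside the hollow cap.
- spare_die: Bystander: larger plain disc die, diameter 62, 8 mm thick, no peg, with a dark straight slot mark; too big for the bore. Origin: centre of the underside.
- pot_tall: Bystander: small pot with white cap, diameter 32, 55 high. Origin: centre of the underside.
- pot_short: Bystander: small pot with white cap, diameter 32, 44 high. Origin: centre of the underside.
- kidney: Bystander: flat wooden kidney-shaped rib, 52 x 92 x 9 mm. Origin: centre of the underside.
Mind the look-alikes: they are no part of the job. What is shaped like the core_die but red is not meant. What is shaped like the ring_cap but yellow is not meant.

How it is judged:
By the outcome, as a careful person would: the job done as asked, in the order asked, and still so for the second after the job is handed in, while the arm keeps its last pose, push and grip.
It also fails if it takes over 61 s, if anything falls off the work surface, if the arm or the gripper's body presses on something with over 40 N, if the wrist force passes 120 N, or if a joint passes its speed limit or range.

## Robot

A 6-joint arm with a two-finger parallel gripper is mounted at the origin on a cart in front of the work surface, level with it; the furniture and walls round the work are solid. World frame = base frame: x ahead of the robot, y to its left, z up, the work surface at z = 0. Lengths are in m, angles in rad, forces in N, time in s.
With the tool pointing down it reaches from about 0.35 to 0.875 m from the base axis. Payload 4.2 kg.
Tool frame: the origin (TCP) lies between the finger pads; the fingertips stand 8 mm ahead of it and the grasp point (between the pads) lies 11 mm behind it; z points along the fingers, y is the line along which they close (so a half turn about z gives the same grasp; the last joint's range is limited). The gripper opens to 87 mm and grips with 3 to 60 N. Pads are 19 mm wide; open, the fingers measure 117 mm over their backs; the gripper's body (75 mm by 190 mm) begins 51 mm behind the grasp point.
Start: joints at [1.593, 0.385, 0.008, 0, -1.194, -0.259], TCP at [0.147, 0.608, 0.231] pointing down, gripper open.
Joint ranges: [-3.14, 3.14], [-1.21, 2.06], [-1.07, 1.41], [-3.16, 2.05], [-2.99, -0.16], [-3.1, 3.1]. Speed limits (rad/s): [2.79, 2.79, 3.14, 3.14, 3.14, 3.14].

## Interface

Orientations are given as a 3x3 rotation matrix whose columns are the frame's x, y, z axes.
In Python, from rig import bot gives the robot as it stands.
- The arm moves only by the shell command python3 -m pendant 'ROWS' [FORCE]. ROWS is JSON, a list of rows, each a list of 3 entries, a list of its own where there are three numbers: the closure, from 0 (fully open) to 1 (shut), then the shift along the tool's x, y, z in mm, then the turn about the tool's z in degrees. A call has 1 to 12 rows; each row shifts and turns the commanded pose from where the row before left it, along the tool's axes as they then stand; what a row does not reach is not made up. A row lasts 1/12 s, in which the tool goes at most 41.7 mm and 7.16 degrees, less where a joint would pass 70% of its speed; a pose out of reach is approached as far as the arm can. A call is refused whole if a number of a shift passes 41.7 or a number of a turn 7.16, either way. A call with a gripper value outside its range is refused whole. The fingers move at their own pace and stop on an object; FORCE is the grip in N (left out, the last holds). Time passes only in rows, so rows that do not move let the fingers close. It gives the time, the measured TCP pose, the force, the opening and the grip force at its end, in the units of the state.
- bot.get_state(): the state, without advancing time (a new reading comes with each control period).
- bot.read_camera(name): name is "scene" or "top"; returns the picture (400x640x3 uint8, red, green, blue); there is no depth.
- bot.get_calibration(name): a dict with "fx", "fy", "cx", "cy" (pixels), "dist_coeffs" ([k1, k2, p1, p2, k3] as OpenCV has them; the pictures are not rectified), "T" (4x4, takes a point from camera to world coordinates). Camera axes: x right, y down, z forward; pixel columns grow to the right and rows downward; lengths in m; the calibration is good to about 2 mm. A picture is of the moment at which its call begins. get_calibration takes no time and is no camera call.
- bot.job_done(): hands the job in; it is judged then, once.
The state is a dict: "t": time; "joint_positions": joint angles; "qd": joint speeds; "joint_efforts": joint torques, N m; "tool_pos": TCP position; "ee_rot": TCP orientation; "wrist_force": force on the tool from outside, world axes, zero at the start; "torque": the same for the moment, N m; "opening": opening from 0.0 (shut) to 1.0 (fully open); "grasp_force": force on a finger pad.
Only numpy, scipy, OpenCV 4.12 (cv2) and the standard library are available. Lean on these libraries where they do the work, as an engineer would, in place of code of your own. Each camera call takes 0.05 s, during which the arm holds its last target. There are 200 camera calls.

## Working session

There is one attempt and no reset: what is moved stays moved. The work goes in short steps, Python scripts to look and compute and a shell command to move; the robot and the scene stay as the last step left them, time stands still between calls to the robot, and variables do not carry over. Pictures are saved under pics/ and viewed, at most 10 in all, crops included, and the job is handed in when it is done.

```bash
ls; mkdir -p pics
python3 - <<'E'
from rig import bot
import cv2, numpy as np
for n in("scene","top"):
    im=bot.read_camera(n); cv2.imwrite(f"pics/{n}0.png",im[:,:,::-1]); c=bot.get_calibration(n); print(n,{k:np.round(v,4).tolist() for k,v in c.items()})
print(bot.get_state())
E
```

```text
pics
scene {'fx': 476.895, 'fy': 476.895, 'cx': 314.8665, 'cy': 207.8237, 'dist_coeffs': [-0.032, 0.0, 0.0, 0.0, 0.0], 'T': [[-0.7917, -0.4351, 0.4288, -0.0531], [-0.6109, 0.5661, -0.5535, 0.7267], [-0.0019, -0.7002, -0.714, 1.0604], [0.0, 0.0, 0.0, 1.0]]}
top {'fx': 424.6961, 'fy': 424.6961, 'cx': 315.6234, 'cy': 203.1409, 'dist_coeffs': [0.0346, 0.0, 0.0, 0.0, 0.0], 'T': [[-0.0286, -0.9949, 0.0964, 0.4283], [-0.9996, 0.0283, -0.0037, -0.0358], [0.001, -0.0965, -0.9953, 1.2186], [0.0, 0.0, 0.0, 1.0]]}
{'t': 0.1, 'joint_positions': array([ 1.59261548e+00,  3.85493065e-01,  6.75692927e-03, -4.18970588e-04,
       -1.19397373e+00, -2.58626162e-01]), 'qd': array([-3.03183340e-04, -1.21357407e-03,  2.94771651e-03,  1.70558294e-03,
       -6.22336034e-04, -7.31990914e-05]), 'joint_efforts': array([-5.44281665e-04, -3.91691566e+01,  1.87934536e+01,  4.23194915e+00,
        1.33994903e-02, -7.51012794e-05]), 'tool_pos': array([0.14647401, 0.60706396, 0.22956107]), 'ee_rot': array([[ 9.72055757e-01, -2.34749833e-01, -3.47734355e-04],
       [-2.34750064e-01, -9.72053864e-01, -1.92155581e-03],
       [ 1.13068382e-04,  1.94949005e-03, -9.99998093e-01]]), 'wrist_force': array([ 0.85427507, -0.44884567,  0.01931181]), 'torque': array([-0.0255198 ,  0.01782924, -0.03167034]), 'grasp_force': 0.0, 'opening': 1.0006131088721586}
```

View pics/scene0.png

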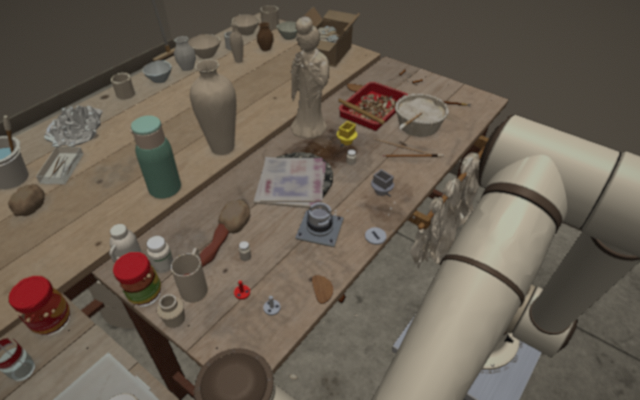

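View pics/top0.png

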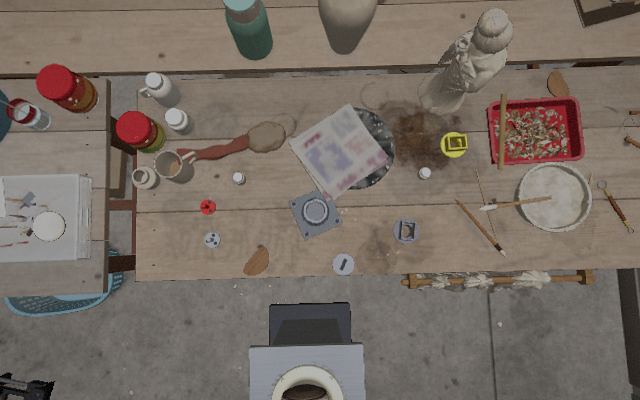

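The scene view shows the die at (271,305), extruder (319,222), cap (383,181) and red die (242,291). The top view shows the die at (212,240), extruder (315,210), cap (405,231) and the yellow look-alike at (454,145). Next I enlarge the three parts in both views.

Run:
```python
import cv2,numpy as np
t=cv2.imread("pics/top0.png");s=cv2.imread("pics/scene0.png")
def c(im,x,y,w=30): return cv2.resize(im[y-w:y+w,x-w:x+w],(266,266),interpolation=cv2.INTER_CUBIC)
m=np.vstack([np.hstack([c(t,212,240),c(t,315,212),c(t,405,231)]),np.hstack([c(s,271,303),c(s,319,222),c(s,383,181)])])
cv2.imwrite("pics/mos0.png",m)
```

```text
(no output)
```

View pics/mos0.png

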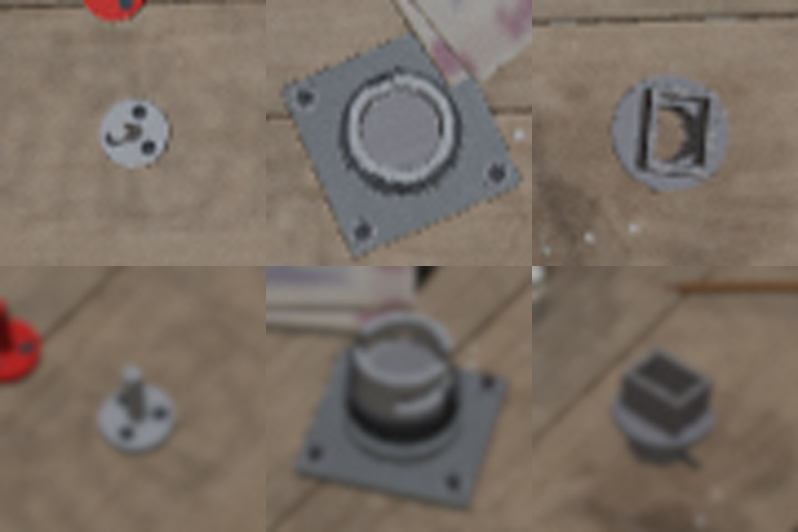

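The mosaic shows the grey die's disc with a peg, the base square with ring mouth, and the cap's collar with flange (pin visible lower right in the scene view). I need the notch direction, so I zoom further on the extruder.

Run:
```python
import cv2,numpy as np
t=cv2.imread("pics/top0.png");s=cv2.imread("pics/scene0.png")
def c(im,x,y,w=18):
    a=cv2.resize(im[y-w:y+w,x-w:x+w],(400,400),interpolation=cv2.INTER_CUBIC).astype(float)
    lo,hi=np.percentile(a,1),np.percentile(a,99); return np.clip((a-lo)/(hi-lo)*255,0,255).astype(np.uint8)
cv2.imwrite("pics/zoom0.png",np.hstack([c(t,315,210),c(s,319,215)]))
```

```text
(no output)
```

View pics/zoom0.png

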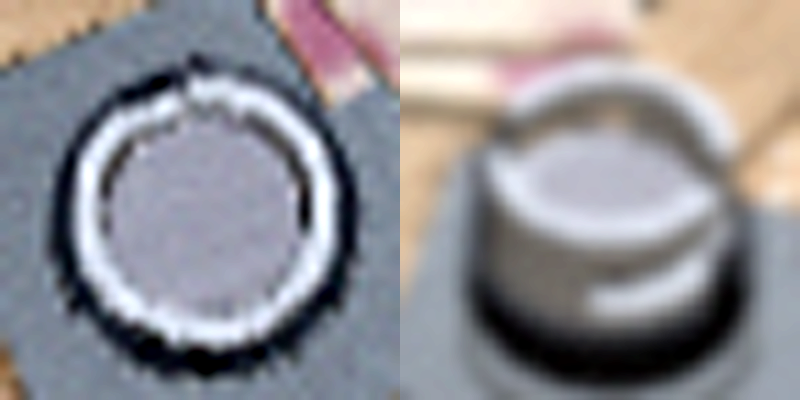

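The top zoom shows the mouth ring centred at about (205,205), with a gap at (185,90). The scene zoom shows notches at (505,140) and (725,190), and the slot runs level to the front-left. The notch axis therefore points along the base edge that goes up-left in the top view. Now the measurements.

```bash
cat > h.py <<'E'
import cv2,numpy as np
from rig import bot
def plane(n,px,z):
    c=bot.get_calibration(n);K=np.array([[c['fx'],0,c['cx']],[0,c['fy'],c['cy']],[0,0,1.]])
    p=cv2.undistortPoints(np.array(px,float).reshape(-1,1,2),K,np.array(c['dist_coeffs']))[:,0]
    T=np.array(c['T']);d=np.c_[p,np.ones(len(p))]@T[:3,:3].T;o=T[:3,3]
    return (o+d*((z-o[2])/d[:,2])[:,None])[:,:2]
def grey(im,x,y,w,smax=45,vmin=60):
    h=cv2.cvtColor(im[y-w:y+w,x-w:x+w],cv2.COLOR_BGR2HSV)
    m=((h[...,1]<smax)&(h[...,2]>vmin)).astype(np.uint8)
    cs,_=cv2.findContours(m,cv2.RETR_EXTERNAL,cv2.CHAIN_APPROX_NONE)
    k=max(cs,key=cv2.contourArea); return k.reshape(-1,2)+[x-w,y-w]
E
python3 - <<'E'
from h import *
t=cv2.imread("pics/top0.png");s=cv2.imread("pics/scene0.png")
for n,im,x,y in(("top",t,212,240),("top",t,405,231),("scene",s,271,303),("scene",s,383,181)):
    h=cv2.cvtColor(im,cv2.COLOR_BGR2HSV);print(n,x,y,"S/V part",h[y,x-5:x+6,1:].tolist()[::3],"wood",h[y+20,x,1:])
# base from the 3 bolts seen (mosaic coords -> px)
b=np.array([[305-266,97],[498-266,173],[363-266,231]])/4.433+[285,182]
B=plane("top",b,0.012);print("bolts",B.round(4).tolist(),"ctr",((B[0]+B[1])/2).round(4))
for u in(B[2]-B[0],B[1]-B[2]):print(np.linalg.norm(u).round(4),np.degrees(np.arctan2(u[1],u[0])).round(1))
# mouth from zoom: ring outer extents
print("mouth top",plane("top",np.array([[205,205]])/11.11+[297,192],0.08),"scene",plane("scene",np.array([[210,152]])/11.11+[301,197],0.08))
N=plane("scene",np.array([[105,140],[325,190]])/11.11+[301,197],0.08);u=N[1]-N[0];print("notch",N.round(4),np.linalg.norm(u),np.degrees(np.arctan2(u[1],u[0])))
# sat masks
for n,im,x,y,w in(("top",t,212,240,12),("top",t,405,231,16),("top",t,315,212,30),("scene",s,271,305,13)):
    k=grey(im,x,y,w);print(n,x,y,"area",cv2.contourArea(k),cv2.minEnclosingCircle(k.astype(np.float32)),cv2.boundingRect(k),cv2.minAreaRect(k.astype(np.float32)))
E
```

```text
top 212 240 S/V part [[17, 152], [10, 107], [8, 98], [16, 161]] wood [ 52 133]
top 405 231 S/V part [[22, 47], [35, 124], [63, 122], [32, 104]] wood [ 60 132]
scene 271 303 S/V part [[12, 128], [4, 68], [7, 76], [16, 141]] wood [ 65 125]
scene 383 181 S/V part [[17, 59], [16, 62], [9, 84], [6, 82]] wood [ 74 117]
bolts [[0.5448, 0.022], [0.4923, -0.1005], [0.4577, -0.013]] ctr [ 0.5186 -0.0392]
0.0939 -158.1
0.0941 -68.4
mouth top [[ 0.51883599 -0.03901067]] scene [[ 0.51726    -0.03306221]]
notch [[ 0.5414 -0.02  ]
 [ 0.4857 -0.0402]] 0.05919375244347471 -160.00448770628108
top 212 240 area 190.5 ((211.71739196777344, 239.28260803222656), 8.208456039428711) (204, 232, 16, 16) ((211.5, 239.5), (15.0, 15.0), 90.0)
top 405 231 area 540.5 ((406.0, 230.30555725097656), 13.694544792175293) (393, 217, 27, 28) ((405.8000793457031, 230.40005493164062), (26.832813262939453, 25.93838882446289), 26.56505012512207)
top 315 212 area 2047.0 ((321.27764892578125, 208.97943115234375), 34.637508392333984) (287, 182, 58, 58) ((320.32708740234375, 205.01608276367188), (51.25764083862305, 60.26433563232422), 66.25050354003906)
scene 271 305 area 234.5 ((270.8947448730469, 304.9407958984375), 10.119839668273926) (263, 295, 18, 21) ((271.1639404296875, 306.30328369140625), (18.053199768066406, 17.156944274902344), 39.80556869506836)
```

Run:
```python
from h import *
print("die top",plane("top",[[211.7,239.5]],.004),"scene",plane("scene",[[271.2,306.2]],.006))
print("cap flange",plane("top",[[406.2,230.8]],.034))
q=np.array([[645,88],[710,97],[703,172],[638,168]])-[532,0]
C=plane("top",q/4.433+[375,201],.07);print("collar",C.round(4).tolist(),C.mean(0))
for a,b in((0,1),(1,2),(2,3),(3,0)):
    u=C[b]-C[a];print(np.linalg.norm(u).round(4),np.degrees(np.arctan2(u[1],u[0])).round(1))
q=np.array([[657,350],[712,384],[668,425],[623,385]])-[532,266]
C=plane("scene",q/4.433+[353,151],.07);print("collar s",C.round(4).tolist(),C.mean(0))
for a,b in((0,1),(1,2),(2,3),(3,0)):
    u=C[b]-C[a];print(np.linalg.norm(u).round(4),np.degrees(np.arctan2(u[1],u[0])).round(1))
P=plane("scene",[[390.2,195.4]],.005);print("pin",P)
# disc/peg top
print("peg tip s",plane("scene",(np.array([[134,370-266]])/4.433+[241,273]),.05))
```

```text
die top [[0.45054745 0.25793107]] scene [[0.45230431 0.25934731]]
cap flange [[ 0.45860956 -0.28975924]]
collar [[0.4849, -0.268], [0.4783, -0.3072], [0.433, -0.3006], [0.4365, -0.2614]] [ 0.45819491 -0.28429675]
0.0398 -99.5
0.0458 171.7
0.0394 84.9
0.0489 -7.8
collar s [[0.478, -0.3012], [0.4282, -0.294], [0.4303, -0.2393], [0.477, -0.255]] [ 0.45336902 -0.2723807 ]
0.0504 171.7
0.0547 87.7
0.0493 -18.6
0.0462 -88.8
pin [[ 0.4244837  -0.28143626]]
peg tip s [[0.45005316 0.25728067]]
```

```bash
cat >> h.py <<'E'
def to(x,y,z,yaw=None):
    s=bot.get_state();R=np.array(s['ee_rot']);p=np.array(s['tool_pos']);w=np.degrees(np.arctan2(R[1,0],R[0,0]))
    print("pos",p.round(4),"yaw",w.round(2),"f",s['wrist_force'].round(1),"| shift mm",(R.T@(np.array([x,y,z])-p)*1000).round(1),"turn",None if yaw is None else round(w-yaw,2))
E
python3 -c "
from h import *
to(.451,.258,.15,-8)"
```

```text
pos [0.1465 0.6071 0.2296] yaw -13.58 f [ 0.9 -0.4  0. ] | shift mm [378.  267.7  80.1] turn -5.58
```

```bash
python3 -m pendant '[[0,[31.5,22.3,2],0],[0,[31.5,22.3,2],0],[0,[31.5,22.3,2],0],[0,[31.5,22.3,2],0],[0,[31.5,22.3,4],0],[0,[31.5,22.3,4],0],[0,[31.5,22.3,4],0],[0,[31.5,22.3,4],0],[0,[31.5,22.3,6],0],[0,[31.5,22.3,6],0],[0,[31.5,22.3,6],0],[0,[31.5,22.3,6],-5.6]]' 30
python3 -m pendant '[[0,[0,0,0],0],[0,[0,0,0],0],[0,[0,0,0],0],[0,[0,0,0],0]]'
python3 - <<'E'
from h import *
to(.451,.258,.035,-8)
m=[]
for n,x,y in(("top",212,240),("scene",271,295)):
    im=bot.read_camera(n)[:,:,::-1];w=30;m.append(cv2.resize(im[y-w:y+w,x-w:x+w],(400,400),interpolation=cv2.INTER_CUBIC))
cv2.imwrite("pics/die1.png",np.hstack(m))
E
```

```text
t: 1.1
tool_pos: [0.4519, 0.2569, 0.1821]
ee_rot: [[0.991, -0.137, -0.0], [-0.137, -0.991, -0.0], [-0.0, 0.0, -1.0]]
wrist_force: [-0.3, 0.2, -0.4]
opening: 1.002
grasp_force: 0.0
t: 1.43
tool_pos: [0.4508, 0.2595, 0.1827]
ee_rot: [[0.99, -0.138, 0.0], [-0.138, -0.99, 0.0], [0.0, -0.0, -1.0]]
wrist_force: [0.1, -0.3, 1.1]
opening: 1.001
grasp_force: 0.0
pos [0.4508 0.2595 0.1827] yaw -7.92 f [ 0.1 -0.3  1.1] | shift mm [  0.4   1.5 147.7] turn 0.08
```

View pics/die1.png

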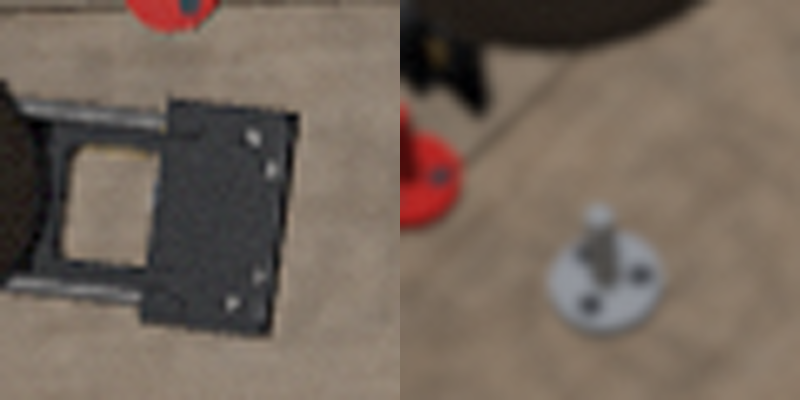

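The top crop shows the gripper over the die. The scene crop shows the die standing untouched, with its peg tip at (600,215), clear of the red one. I descend and grip the peg.

```bash
python3 -m pendant '[[0,[0.4,1,30],0],[0,[0,0.5,30],0],[0,[0,0,30],0],[0,[0,0,30],0],[0,[0,0,18],0],[0,[0,0,9],0],[0,[0,0,0],0],[0,[0,0,0],0]]' 30
python3 -m pendant '[[1,[0,0,0],0],[1,[0,0,0],0],[1,[0,0,0],0],[1,[0,0,0],0],[1,[0,0,0],0],[1,[0,0,0],0],[1,[0,0,0],0],[1,[0,0,0],0],[1,[0,0,0],0],[1,[0,0,0],0],[1,[0,0,0],0],[1,[0,0,0],0]]' 30
```

```text
t: 2.2
tool_pos: [0.4516, 0.2581, 0.036]
ee_rot: [[0.991, -0.137, 0.001], [-0.137, -0.991, 0.0], [0.001, -0.0, -1.0]]
wrist_force: [-1.0, 0.9, 0.1]
opening: 0.999
grasp_force: 0.0
t: 3.2
tool_pos: [0.4514, 0.2572, 0.0355]
ee_rot: [[0.99, -0.139, -0.0], [-0.139, -0.99, -0.0], [-0.0, 0.0, -1.0]]
wrist_force: [-0.7, -1.0, 0.5]
opening: 0.172
grasp_force: 0.0
```

```bash
python3 -m pendant '[[1,[0,0,0],0],[1,[0,0,0],0],[1,[0,0,0],0],[1,[0,0,0],0],[1,[0,0,0],0],[1,[0,0,0],0]]' 30
python3 -m pendant '[[1,[0,0,-10],0],[1,[0,0,-20],0],[1,[0,0,-30],0],[1,[0,0,-30],0],[1,[0,0,-30],0],[1,[0,0,-10],0],[1,[0,0,0],0],[1,[0,0,0],0]]'
python3 - <<'E'
from h import *
to(.5187,-.039,.165)
E
```

```text
t: 3.7
tool_pos: [0.4514, 0.2572, 0.0355]
ee_rot: [[0.99, -0.139, -0.0], [-0.139, -0.99, -0.0], [-0.0, 0.0, -1.0]]
wrist_force: [0.1, 0.1, -1.1]
opening: 0.124
grasp_force: 29.9
t: 4.37
tool_pos: [0.451, 0.257, 0.1655]
ee_rot: [[0.99, -0.139, -0.0], [-0.139, -0.99, 0.001], [-0.0, -0.001, -1.0]]
wrist_force: [0.4, -0.7, -2.2]
opening: 0.125
grasp_force: 29.9
pos [0.451  0.257  0.1655] yaw -8.0 f [ 0.4 -0.7 -2.2] | shift mm [108.3 283.7   0.3] turn None
```

```bash
python3 -m pendant '[[1,[6,15,0],0],[1,[12,31.5,0],0],[1,[12,31.5,0],0],[1,[12,31.5,0],0],[1,[12,31.5,0],0],[1,[12,31.5,0],0],[1,[12,31.5,0],0],[1,[12,31.5,0],0],[1,[12,31.5,0],0],[1,[6.3,17.2,0],0],[1,[0,0,0],0],[1,[0,0,0],0]]'
python3 -m pendant '[[1,[0,0,0],0],[1,[0,0,0],0],[1,[0,0,0],0]]'
python3 - <<'E'
from h import *
to(.5187,-.039,.098)
m=[]
for n,x,y in(("top",315,205),("scene",321,195)):
    im=bot.read_camera(n)[:,:,::-1];cv2.imwrite(f"pics/{n}2.png",im);w=30;m.append(cv2.resize(im[y-w:y+w,x-w:x+w],(400,400),interpolation=cv2.INTER_CUBIC))
cv2.imwrite("pics/die2.png",np.hstack(m))
E
```

```text
t: 5.37
tool_pos: [0.518, -0.0403, 0.1632]
ee_rot: [[0.99, -0.141, -0.005], [-0.141, -0.99, -0.0], [-0.005, 0.001, -1.0]]
wrist_force: [0.5, 0.1, -1.0]
opening: 0.119
grasp_force: 29.9
t: 5.62
tool_pos: [0.519, -0.0383, 0.1651]
ee_rot: [[0.991, -0.137, -0.001], [-0.137, -0.991, -0.0], [-0.001, 0.0, -1.0]]
wrist_force: [1.3, 1.2, -1.2]
opening: 0.123
grasp_force: 29.9
pos [ 0.519  -0.0383  0.1651] yaw -7.87 f [ 1.3  1.2 -1.2] | shift mm [-0.1  0.7 67.1] turn None
```

View pics/die2.png

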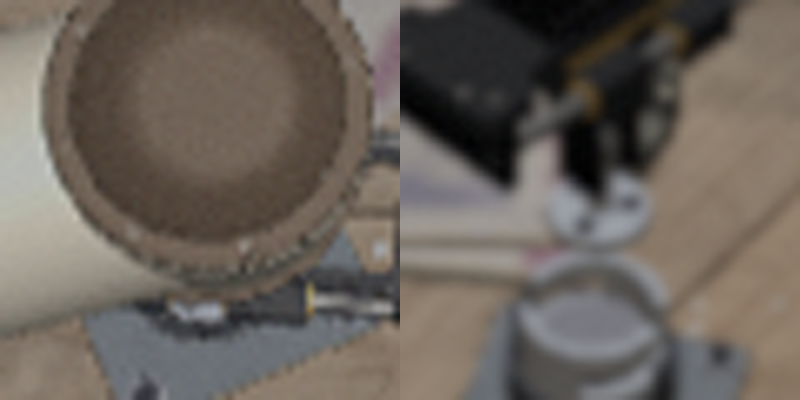

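Run:
```python
from h import *
print("base ctr scene",plane("scene",[[319.6,226.3]],.012))
s=cv2.imread("pics/scene2.png");k=grey(s,321,199,10,45,75)
print(cv2.boundingRect(k),cv2.contourArea(k))
for v in(196,197,198):print("die",plane("scene",[[321.0,v]],.136))
s0=cv2.imread("pics/scene0.png");h=cv2.cvtColor(s0,cv2.COLOR_BGR2GRAY)
print(h[208:214,304:338]); print(h[198:224,319:322].T)
t=cv2.imread("pics/top0.png");h=cv2.cvtColor(t,cv2.COLOR_BGR2GRAY)
print(h[208:213,298:332]); print(h[194:228,314:317].T)
```

```text
base ctr scene [[ 0.51849541 -0.03384782]]
(311, 189, 20, 20) 268.5
die [[ 0.51667475 -0.03681666]]
die [[ 0.51426825 -0.03363882]]
die [[ 0.51187187 -0.03047436]]
[[106 102  98  93  82  71  67  72  77  79  81  86  86  86  90  97  97  90
   79  73  72  70  73  88 110 126 127 119 111 103  99 100 106 112]
 [114 109 103  96  86  75  69  73  83  91 100 107 107 105 106 107 106 100
   90  84  79  73  69  75  97 118 125 116 104 100 104 112 118 117]
 [112 109 101  91  87  92  91  88  98 109 113 115 115 114 112 112 111 107
  103  99  93  86  74  71  84 101 110 104  97 101 114 123 126 120]
 [107 105  98  87  89 108 111 109 113 117 115 113 113 111 111 111 111 110
  109 108 104  98  87  74  71  82  90  94  99 109 117 124 125 123]
 [101 101  98  82  84 110 124 125 121 116 112 111 110 111 111 110 109 109
  110 110 108 109 100  88  76  74  82  94 108 115 118 122 123 121]
 [101  99  97  82  78 100 123 130 123 116 110 110 110 111 111 110 110 110
  109 110 110 110 111 106  95  85  83  94 109 117 125 128 126 119]]
[[126 116 101  96 114 122 104  82  80  86  97 107 112 111 110 110 111 112
  120 124 112  
[... 668 characters left out ...]
109 115  92  63  96 152 138 104 124 126 124 125 125 124 123 124 124
  124 123 124 124 127 124 123 123  62 147 157  90  63  97 115 114]
 [113 114 114  90  64  97 151 144  97 124 126 124 124 123 123 123 121 122
  124 125 125 122 123 122 124 123  86 145 157  88  62 104 110 113]]
[[112 116 104  71  95 139 141 109 115 124 123 125 124 126 121 126 123 124
  121 123 124 123 125 126 128 124 137 153 134  65  54  73 115 117]
 [116 110 111  85  85 137 147 119 107 126 122 124 122 126 125 124 123 124
  122 123 123 124 125 127 125 117 127 155 140  75  53  54  99 111]
 [111 113 112  99 100 142 143 109 115 124 124 124 126 126 123 125 123 124
  124 125 120 125 125 126 124 117 127 155 146  99  53  68 108 113]]
```

Run:
```python
from h import *
u=np.array([.61,-.79])
print("mouth near",plane("scene",[[319.6,218.6]],.08)+.032*u,"far",plane("scene",[[319.6,201.3]],.08)-.032*u)
s=cv2.imread("pics/scene2.png");h=cv2.cvtColor(s,cv2.COLOR_BGR2GRAY)
print(h[188:206,319:323].T);print(h[196:200,308:334])
print("die near",plane("scene",[[320.7,201.8]],.130)+.022*u)
print("die0 near->",plane("scene",[[271,303]],0))
```

```text
mouth near [[ 0.51866237 -0.03309292]] far [[ 0.52150373 -0.03760077]]
[[  5   4   5   1  10  36  71  98 112 113 103 107 124 115 107 117 109  93]
 [ 14  15  14  14  14  29  52  78 103 123 128 135 138 118 103 113 107  91]
 [ 30  32  39  45  49  57  70  85 110 136 147 152 146 120 106 116 109  92]
 [ 42  45  60  82  94  99 101 104 122 144 156 157 146 119 109 122 116  93]]
[[151 154 153 148 142 145 154 159 158 152 134 112 103 110 122 128 123 116
  124 136 133 127 126 126 125 123]
 [152 153 152 147 137 139 150 157 152 138 119 113 123 136 144 148 147 144
  143 138 126 122 124 124 122 121]
 [152 152 153 148 139 132 140 150 144 121  97 103 128 147 156 158 157 152
  143 130 120 122 124 123 121 121]
 [151 150 148 147 138 126 125 135 136 116  98 107 135 152 157 156 151 144
  128 115 115 121 123 122 122 123]]
die near [[ 0.52054321 -0.04028163]]
die0 near-> [[0.46203605 0.24966496]]
```

The scene crop shows the die hanging level over the mouth. The ray checks put it within 3 mm, inside the 4 mm clearance, so I lower it in stages and watch the force.

```bash
python3 -m pendant '[[1,[0,-1,20],0],[1,[0,0,20],0],[1,[0,0,6],0],[1,[0,0,4],0],[1,[0,0,3],0],[1,[0,0,3],0],[1,[0,0,2],0],[1,[0,0,0],0],[1,[0,0,0],0]]'
python3 -c "
from h import *
to(.519,-.0373,.0965)"
```

```text
t: 6.47
tool_pos: [0.5197, -0.0383, 0.108]
ee_rot: [[0.99, -0.139, 0.001], [-0.139, -0.99, 0.0], [0.001, -0.0, -1.0]]
wrist_force: [1.1, -0.5, -0.4]
opening: 0.12
grasp_force: 29.9
pos [ 0.5197 -0.0383  0.108 ] yaw -7.97 f [ 1.1 -0.5 -0.4] | shift mm [-0.9 -0.9 11.5] turn None
```

```bash
python3 -m pendant '[[1,[-0.5,-0.5,3],0],[1,[0,0,3],0],[1,[0,0,3],0],[1,[0,0,2],0],[1,[0,0,0.5],0],[1,[0,0,0],0],[1,[0,0,0],0]]'
python3 -c "
from h import *
to(.519,-.0373,.0955)"
```

```text
t: 7.05
tool_pos: [0.5191, -0.0377, 0.096]
ee_rot: [[0.99, -0.138, -0.0], [-0.138, -0.99, -0.0], [-0.0, 0.0, -1.0]]
wrist_force: [-0.1, -0.1, -0.4]
opening: 0.122
grasp_force: 29.9
pos [ 0.5191 -0.0377  0.096 ] yaw -7.96 f [-0.1 -0.1 -0.4] | shift mm [-0.1 -0.4  0.5] turn None
```

```bash
python3 -m pendant '[[1,[0,0,1],0],[1,[0,0,0],0],[1,[0,0,0],0],[0.5,[0,0,0],0],[0.5,[0,0,0],0],[0.5,[0,0,0],0],[0.5,[0,0,0],0],[0.5,[0,0,0],0],[0.5,[0,0,0],0],[0.5,[0,0,0],0],[0.5,[0,0,0],0],[0.5,[0,0,0],0]]'
python3 -m pendant '[[0.5,[0,0,-10],0],[0.5,[0,0,-30],0],[0.5,[0,0,-40],0],[0.5,[0,0,-20],0],[0,[0,0,0],0],[0,[0,0,0],0],[0,[0,0,0],0],[0,[0,0,0],0]]'
python3 -c "
from h import *
to(.458,-.287,.18,-8)"
```

```text
t: 8.05
tool_pos: [0.519, -0.0377, 0.0951]
ee_rot: [[0.99, -0.139, 0.0], [-0.139, -0.99, 0.0], [0.0, -0.0, -1.0]]
wrist_force: [0.1, -0.8, 0.7]
opening: 0.496
grasp_force: 0.0
t: 8.72
tool_pos: [0.5181, -0.0378, 0.1939]
ee_rot: [[0.99, -0.139, -0.003], [-0.139, -0.99, -0.0], [-0.003, 0.001, -1.0]]
wrist_force: [0.9, 0.2, 0.0]
opening: 0.72
grasp_force: 0.0
pos [ 0.5181 -0.0378  0.1939] yaw -7.98 f [0.9 0.2 0. ] | shift mm [-24.9 255.1  14.2] turn 0.02
```

```bash
python3 -m pendant '[[0,[-2,25,0],0],[0,[-3,33,0],0],[0,[-3,33,0],0],[0,[-3,33,2],0],[0,[-3,33,2],0],[0,[-3,33,2],0],[0,[-3,33,4],0],[0,[-2,20,4],0],[0,[-2,12,0],0],[0,[0,0,0],0],[0,[0,0,0],0],[0,[0,0,0],0]]'
python3 - <<'E'
from h import *
to(.459,-.287,.045,-8)
m=[]
for n,x,y,w in(("top",315,212,20),("scene",319,215,20),("top",405,231,30),("scene",383,181,30)):
    im=bot.read_camera(n)[:,:,::-1];cv2.imwrite(f"pics/{n}3.png",im);m.append(cv2.resize(im[y-w:y+w,x-w:x+w],(300,300),interpolation=cv2.INTER_CUBIC))
cv2.imwrite("pics/m3.png",np.vstack([np.hstack(m[:2]),np.hstack(m[2:])]))
E
```

```text
t: 9.72
tool_pos: [0.4601, -0.2862, 0.1808]
ee_rot: [[0.99, -0.138, -0.001], [-0.138, -0.99, 0.0], [-0.001, -0.0, -1.0]]
wrist_force: [-0.2, -0.3, 0.6]
opening: 0.999
grasp_force: 0.0
pos [ 0.4601 -0.2862  0.1808] yaw -7.92 f [-0.2 -0.3  0.6] | shift mm [ -0.9   1.  135.8] turn 0.08
```

View pics/m3.png

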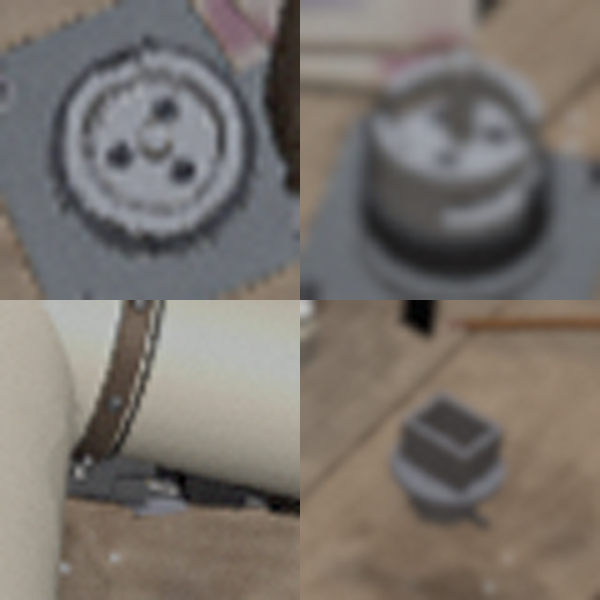

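The die lies flat and centred in the bore, with its peg at (157,140) in the top-left crop, and the cap stands untouched. I descend on the cap with the fingertips just above the flange and grip.

```bash
python3 -m pendant '[[0,[-0.9,1,30],0],[0,[0,0,35],0],[0,[0,0,30],0],[0,[0,0,20],0],[0,[0,0,12],0],[0,[0,0,6],0],[0,[0,0,0],0],[0,[0,0,0],0],[0,[0,0,0],0]]' 45
python3 -m pendant '[[1,[0,0,0],0],[1,[0,0,0],0],[1,[0,0,0],0],[1,[0,0,0],0],[1,[0,0,0],0],[1,[0,0,0],0],[1,[0,0,0],0],[1,[0,0,0],0],[1,[0,0,0],0],[1,[0,0,0],0],[1,[0,0,0],0]]' 45
```

```text
t: 10.67
tool_pos: [0.4599, -0.2879, 0.0493]
ee_rot: [[0.99, -0.138, 0.002], [-0.138, -0.99, -0.001], [0.002, 0.001, -1.0]]
wrist_force: [-0.5, 0.2, -0.6]
opening: 1.0
grasp_force: 0.0
t: 11.58
tool_pos: [0.4588, -0.2878, 0.048]
ee_rot: [[0.99, -0.139, -0.0], [-0.139, -0.99, 0.0], [-0.0, -0.0, -1.0]]
wrist_force: [-0.6, -0.1, 0.4]
opening: 0.458
grasp_force: 45.0
```

```bash
python3 -m pendant '[[1,[0,0,-10],0],[1,[0,0,-30],0],[1,[0,0,-40],0],[1,[0,0,-40],0],[1,[0,0,-20],0],[1,[0,0,0],-5.9],[1,[0,0,0],-5.9],[1,[0,0,0],-5.9],[1,[0,0,0],-5.9],[1,[0,0,0],-5.9],[1,[0,0,0],0],[1,[0,0,0],0]]'
python3 - <<'E'
from h import *
to(.519,-.0377,.188,21.7)
E
```

```text
t: 12.58
tool_pos: [0.4587, -0.2877, 0.1884]
ee_rot: [[0.931, 0.364, 0.0], [0.364, -0.931, 0.0], [0.0, -0.0, -1.0]]
wrist_force: [0.1, 0.0, -0.8]
opening: 0.454
grasp_force: 45.0
pos [ 0.4587 -0.2877  0.1884] yaw 21.38 f [ 0.1  0.  -0.8] | shift mm [ 147.3 -210.8    0.4] turn -0.32
```

```bash
python3 -m pendant '[[1,[10,-14.3,0],0],[1,[20,-28.5,0],0],[1,[20,-28.5,0],0],[1,[20,-28.5,0],0],[1,[20,-28.5,0],0],[1,[20,-28.5,0],0],[1,[20,-28.5,0],0],[1,[12,-17,0],-0.3],[1,[5.3,-8.5,0],0],[1,[0,0,0],0],[1,[0,0,0],0],[1,[0,0,0],0]]'
python3 - <<'E'
from h import *
to(.519,-.0377,.188,21.7)
im=bot.read_camera("scene")[:,:,::-1];cv2.imwrite("pics/scene4.png",im)
t=bot.read_camera("top")[:,:,::-1];cv2.imwrite("pics/top4.png",t)
f=lambda im,x,y,w:cv2.resize(im[y-w:y+w,x-w:x+w],(400,400),interpolation=cv2.INTER_CUBIC)
cv2.imwrite("pics/m4.png",np.hstack([f(im,320,200,30),f(t,315,205,30)]))
E
```

```text
t: 13.58
tool_pos: [0.5181, -0.0384, 0.188]
ee_rot: [[0.929, 0.37, -0.001], [0.37, -0.929, -0.0], [-0.001, -0.0, -1.0]]
wrist_force: [-0.1, -0.0, -1.2]
opening: 0.456
grasp_force: 45.0
pos [ 0.5181 -0.0384  0.188 ] yaw 21.73 f [-0.1 -0.  -1.2] | shift mm [ 1.1 -0.3  0. ] turn 0.03
```

View pics/m4.png

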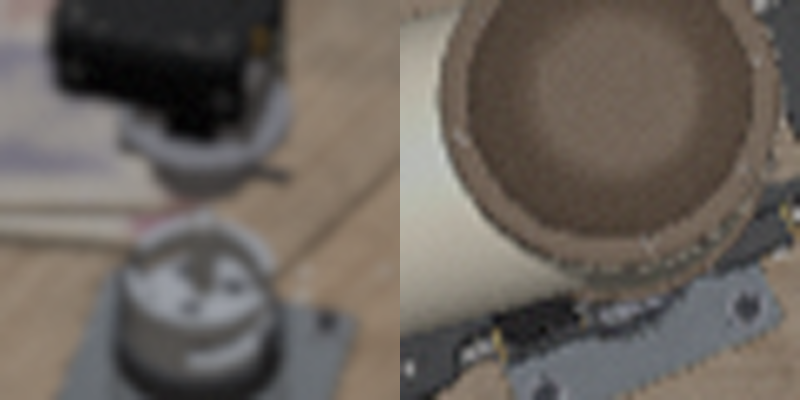

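The left crop shows the cap held level over the mouth, with its flange spanning columns 118–292 and a pin at (280,177). Image columns run along the slot axis, so I compare them with the barrel's columns.

Run:
```python
from h import *
c=bot.get_calibration("scene");K=np.array([[c['fx'],0,c['cx']],[0,c['fy'],c['cy']],[0,0,1.]]);T=np.linalg.inv(np.array(c['T']))
def proj(P): return cv2.projectPoints(np.array(P,float).reshape(-1,1,3),cv2.Rodrigues(T[:3,:3])[0],T[:3,3],K,np.array(c['dist_coeffs']))[0][:,0].round(2)
s=bot.get_state();p=s['tool_pos'];x=np.array(s['ee_rot'])[:,0]
a=np.linspace(0,2*np.pi,73)
circ=lambda q,r,z:np.c_[q[0]+r*np.cos(a),q[1]+r*np.sin(a),0*a+z]
F=proj(circ(p,.036,p[2]-.048+.0335));print("flange expected cols",F[:,0].min(),F[:,0].max())
B=proj(circ(p,.032,.072));print("barrel if at tool: cols",B[:,0].min(),B[:,0].max())
print("pin tip exp",proj([p-x*.037+[0,0,-.043]]),"px per mm along x",(proj([p-x*.01])-proj([p]))/10)
g0=cv2.cvtColor(cv2.imread("pics/scene0.png"),cv2.COLOR_BGR2GRAY);g=cv2.cvtColor(cv2.imread("pics/scene4.png"),cv2.COLOR_BGR2GRAY)
b=290;print("flange row");print(g[183:188,303:340])
print("barrel row");print(g0[213:219,302:338]);print("pin");print(g[222-0-10+10-2:230][:0],g[190+5-0:200,326:338] if 0 else g[188+0:197,322:338])
```

```text
flange expected cols 307.92 334.29
barrel if at tool: cols 309.74 331.94
pin tip exp [[333.96 195.58]] px per mm along x [[0.356 0.068]]
flange row
[[ 17  16  11  10   5   5   7   4   5   6   5   7   6   5   8   7   8  10
   10  17  19  11  11  34  58  63  61  76  99 111 122 131 134 134 133 130
  132]
 [ 61  56  47  37  26  15  12   9   7   5   8   7   7   3   5   9   6   6
   14  23  27  22  15  26  49  56  64  86 108 119 126 131 132 132 132 133
  133]
 [107 102  94  82  69  55  42  28  18  11   9   5   9   4   6   3   7  11
   14  25  28  23  16  28  45  54  69  96 115 122 126 129 130 129 132 133
  132]
 [134 131 128 122 110  95  77  54  39  33  27  19  12  10   7   6   4   9
    9  18  22  19  15  28  47  58  76 102 117 121 123 127 129 131 133 133
  131]
 [142 144 144 139 126 111  95  74  62  55  50  35  15   7   3   8   7   5
    5  12  13  10  16  35  51  65  89 109 118 119 119 124 131 133 133 131
  132]]
barrel row
[[112 106 101  99  97  82  78 100 123 130 123 116 110 110 110 111 111 110
  110 110 109 110 110 110 111 106  95  85  83  94 109 117 125 128 126 119]
 [113 107 105 10
[... 640 characters left out ...]
4 109 110 112
  111 111 109 106  99  89  81  81  89  95  81  68  73  88  97 102  98  80]]
pin
[] [[ 15  24  25  29  43  58  77  98 115 118 114 115 125 132 132 131]
 [ 28  41  47  48  53  66  89 109 118 114 108 115 127 131 131 130]
 [ 43  61  67  67  65  77 100 114 116 107 103 116 128 130 130 129]
 [ 74  87  92  91  85  93 108 113 108 102 107 119 127 128 127 127]
 [104 109 113 110 106 106 108 107 103 108 119 124 127 127 126 123]
 [116 116 116 112 105  99  97  99 106 117 126 129 129 127 123 119]
 [106 103 102  96  87  79  79  90 102 114 121 124 126 123 121 119]
 [ 84  82  80  74  66  63  64  75  84  90  98 108 117 121 121 123]
 [ 70  68  66  63  64  70  76  76  76  73  80  95 112 119 124 125]]
```

Both cap and barrel sit about 0.9 px left of prediction, so their relative offset is about 0. I lower it into the notches.

```bash
python3 -m pendant '[[1,[0.8,-0.3,15],0],[1,[0,0,25],0],[1,[0,0,10],0],[1,[0,0,4],0],[1,[0,0,4],0],[1,[0,0,4],0],[1,[0,0,3],0],[1,[0,0,0],0]]'
python3 -c "
from h import *
to(.519,-.0377,.104,21.7)"
```

```text
t: 14.35
tool_pos: [0.5192, -0.0371, 0.123]
ee_rot: [[0.928, 0.372, 0.0], [0.372, -0.928, 0.0], [0.0, -0.0, -1.0]]
wrist_force: [-0.3, -0.1, -1.2]
opening: 0.454
grasp_force: 45.0
pos [ 0.5192 -0.0371  0.123 ] yaw 21.83 f [-0.3 -0.1 -1.2] | shift mm [-0.4  0.5 19. ] turn 0.13
```

```bash
python3 -m pendant '[[1,[0,0,3],0],[1,[0,0,3],0],[1,[0,0,2],0],[1,[0,0,0],0],[1,[0,0,0],0]]'
python3 -m pendant '[[1,[0,0,3],0],[1,[0,0,3],0],[1,[0,0,3],0],[1,[0,0,2],0],[1,[0,0,0],0],[1,[0,0,0],0]]'
python3 -c "
from h import *
to(.519,-.0377,.104,21.7)
print(bot.get_state()['torque'])"
```

```text
t: 14.77
tool_pos: [0.5192, -0.037, 0.1152]
ee_rot: [[0.928, 0.372, 0.0], [0.372, -0.928, -0.0], [0.0, 0.0, -1.0]]
wrist_force: [-0.4, 0.2, -0.2]
opening: 0.459
grasp_force: 45.0
t: 15.27
tool_pos: [0.5195, -0.037, 0.1042]
ee_rot: [[0.928, 0.372, 0.001], [0.372, -0.928, -0.0], [0.001, 0.0, -1.0]]
wrist_force: [0.2, -0.5, 1.2]
opening: 0.453
grasp_force: 45.0
pos [ 0.5195 -0.037   0.1042] yaw 21.85 f [ 0.2 -0.5  1.2] | shift mm [-0.7  0.4  0.2] turn 0.15
[-0.03468836 -0.10255185 -0.02107673]
```

The cap is down at about 56 mm with a small spring force. Next I turn it clockwise.

```bash
python3 -m pendant '[[1,[0,0,0],5],[1,[0,0,0],5],[1,[0,0,0],5],[1,[0,0,0],5],[1,[0,0,0],5],[1,[0,0,0],5],[1,[0,0,0],0],[1,[0,0,0],0]]'
python3 -c "
from h import *
to(.519,-.037,.104,-57.3)
print(bot.get_state()['torque'])"
```

```text
t: 15.93
tool_pos: [0.5198, -0.0369, 0.1045]
ee_rot: [[0.99, -0.139, 0.002], [-0.139, -0.99, 0.0], [0.002, -0.0, -1.0]]
wrist_force: [0.4, 1.3, 2.3]
opening: 0.453
grasp_force: 45.0
pos [ 0.5198 -0.0369  0.1045] yaw -8.02 f [0.4 1.3 2.3] | shift mm [-0.8  0.2  0.5] turn 49.28
[ 0.18093248 -0.31958153  0.07278168]
```

```bash
python3 -m pendant '[[1,[0,0,0],5],[1,[0,0,0],5],[1,[0,0,0],5],[1,[0,0,0],5],[1,[0,0,0],5],[1,[0,0,0],5],[1,[0,0,0],5],[1,[0,0,0],5],[1,[0,0,0],4],[1,[0,0,0],0],[1,[0,0,0],0]]' 50
python3 -c "
from h import *
to(.519,-.037,.104,-57.3)
print(bot.get_state()['torque'])"
```

```text
t: 16.85
tool_pos: [0.5199, -0.0365, 0.1045]
ee_rot: [[0.616, -0.788, 0.002], [-0.788, -0.616, 0.001], [0.001, -0.002, -1.0]]
wrist_force: [2.2, 3.5, 3.1]
opening: 0.457
grasp_force: 50.0
pos [ 0.5199 -0.0365  0.1045] yaw -51.97 f [2.2 3.5 3.1] | shift mm [-0.2  1.   0.5] turn 5.33
[ 0.92360271 -0.43892202  0.1251778 ]
```

```bash
for i in 1; do python3 -m pendant '[[1,[0,0,0],3],[1,[0,0,0],2],[1,[0,0,0],0],[1,[0,0,0],0]]' 55; python3 -c "
from h import *
to(.519,-.037,.104,-57.3)
print(bot.get_state()['torque'])"; done
python3 -m pendant '[[1,[0,0,0],2],[1,[0,0,0],1],[1,[0,0,0],0],[1,[0,0,0],0]]'; python3 -c "
from h import *
to(.519,-.037,.104,-57.3)
print(bot.get_state()['torque'])"
```

```text
t: 17.18
tool_pos: [0.5201, -0.0366, 0.1045]
ee_rot: [[0.545, -0.838, 0.002], [-0.838, -0.545, 0.001], [0.001, -0.002, -1.0]]
wrist_force: [2.3, 2.5, 2.6]
opening: 0.454
grasp_force: 55.0
pos [ 0.5201 -0.0366  0.1045] yaw -56.97 f [2.3 2.5 2.6] | shift mm [-0.3  1.2  0.5] turn 0.33
[ 1.12576179 -0.81639424  0.33820419]
t: 17.52
tool_pos: [0.5202, -0.0367, 0.1045]
ee_rot: [[0.502, -0.865, 0.002], [-0.865, -0.502, -0.0], [0.001, -0.002, -1.0]]
wrist_force: [3.8, 3.5, 2.7]
opening: 0.455
grasp_force: 55.7
pos [ 0.5202 -0.0367  0.1045] yaw -59.88 f [3.8 3.5 2.7] | shift mm [-0.3  1.2  0.5] turn -2.58
[ 1.38567345 -1.05907518  1.97737821]
```

The stop is clearly felt: torque jumped from 0.34 to about 2 N m at −60°. I ease off 1° so it stays pressed home, then check by picture.

```bash
python3 -m pendant '[[1,[0,0,0],-1],[1,[0,0,0],0],[1,[0,0,0],0],[1,[0,0,0],0],[1,[0,0,0],0],[1,[0,0,0],0],[1,[0,0,0],0],[1,[0,0,0],0],[1,[0,0,0],0]]'
python3 - <<'E'
from h import *
to(.519,-.037,.104,-57.3);print(bot.get_state()['torque'])
im=bot.read_camera("scene")[:,:,::-1];t=bot.read_camera("top")[:,:,::-1]
f=lambda im,x,y,w:cv2.resize(im[y-w:y+w,x-w:x+w],(400,400),interpolation=cv2.INTER_CUBIC)
cv2.imwrite("pics/m5.png",np.hstack([f(im,320,210,25),f(t,315,205,90)]))
E
```

```text
t: 18.27
tool_pos: [0.5202, -0.0367, 0.1045]
ee_rot: [[0.514, -0.858, 0.003], [-0.858, -0.514, 0.001], [0.001, -0.002, -1.0]]
wrist_force: [3.7, 4.4, 2.0]
opening: 0.457
grasp_force: 55.3
pos [ 0.5202 -0.0367  0.1045] yaw -59.1 f [3.7 4.4 2. ] | shift mm [-0.3  1.2  0.5] turn -1.8
[ 1.45678819 -1.09395996  1.35575757]
```

View pics/m5.png

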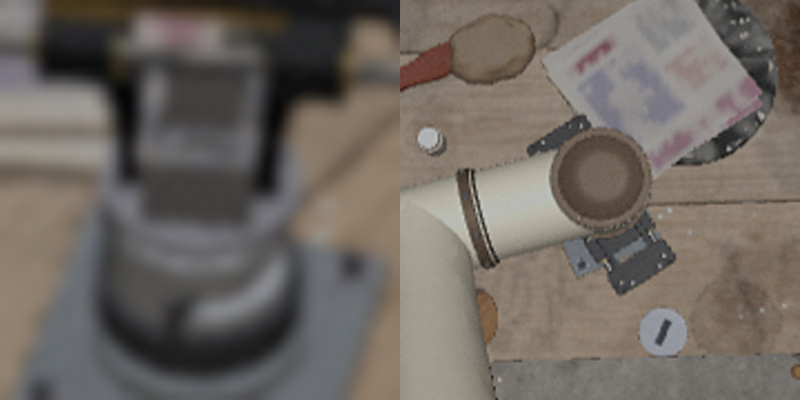

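The close view shows the cap low over the barrel and squarely gripped. A pin (dark, at about (175,320)) stands at the left, closed end of the front slot, and the bystanders are in place. Torque holds at 1.4 N m against the stop, so I hand it in.

```bash
python3 -c "
from rig import bot
print(bot.job_done())"
```

```text
the job is handed in; nothing more can be done
None
```

The job is handed in at about 18 s of the 61 s allowed: the die is seated flat, peg up, and released, and the ring cap is fitted, pushed down and still gripped, held turned against its stop (about 81° clockwise).

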